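# Lay the printer roller in its cleaning cradle

## Robot

A 6-joint arm with a two-finger parallel gripper is mounted at the origin on a cart in front of the work surface, level with it; the furniture and walls round the work are solid. World frame = base frame: x ahead of the robot, y to its left, z up, the work surface at z = 0. Lengths are in m, angles in rad, forces in N, time in s.
With the tool pointing down it reaches from about 0.35 to 0.975 m from the base axis. Payload 4.9 kg.
Tool frame: the origin (TCP) lies at the very end of the fingers, on their centre line; the grasp point (between the pads) lies 19 mm behind it; z points along the fingers, y is the line along which they close (so a half turn about z gives the same grasp; the last joint's range is limited). The gripper opens to 85 mm and grips with 20 to 120 N. Pads are 22 mm wide; open, the fingers measure 114 mm over their backs; the gripper's body (76 mm by 85 mm) begins 54 mm behind the grasp point. The pads swing forward as they close: fully open they stand 13 mm farther back than shut.
Start: joints at [1.189, 0.053, 1.613, -0, 1.476, -0.119], TCP at [0.162, 0.604, 0.231] pointing down, gripper open.
Joint ranges: [-3.01, 3.01], [-1.01, 2.22], [0.06, 2.58], [-1.02, 4.17], [0.09, 2.62], [-3.14, 3.14]. Speed limits (rad/s): [2.57, 2.57, 3.14, 3.14, 3.14, 3.14].

## Interface

Orientations are given as a unit quaternion [w, x, y, z].
In Python, from plant import state, optics, ticket, nets gives the robot as it stands. The module is installed in compiled form; this text tells all that it offers.
- The arm moves only by the shell command python3 -m inch 'ROWS' [OPENING]. ROWS is JSON, a list of rows, each an object of numbers: "dx", "dy", "dz": the shift along the tool's x, y, z as a fraction of full scale; "rx", "ry", "rz": the turn, a rotation vector about the tool's x, y, z as a fraction of full scale. In form: [{"dx": .., "dy": .., "dz": .., "rx": .., "ry": .., "rz": ..}, ...]. A call has 1 to 5 rows; each row is the pose to reach, as a shift and turn from the pose commanded when the call began, along the tool's axes at that moment; what a row does not reach only later rows make up. Full scale, the value 1, is 0.8 m for a shift and 1.5 rad for a turn. A row lasts 1/10 s, in which the tool goes at most 50 mm and 8.59 degrees, less where a joint would pass 70% of its speed; a pose out of reach is approached as far as the arm can. A call with a number of a shift or a turn outside -1 to 1 is refused whole. A call with a gripper value outside its range is refused whole. OPENING is the opening, from -1 (shut) to 1 (fully open), set as the call begins (- or left out, the last holds). The fingers move at their own pace and stop on an object; the grip force is fixed at half the most. Time passes only in rows, so rows that repeat a pose let the fingers close. It gives the time, the measured TCP pose, the force, the opening and the grip force at its end, in the units of the state.
- state(): the state, without advancing time (a new reading comes with each control period).
- optics.grab_frame(name): name is "side" or "top" or "wrist"; returns the picture (384x512x3 uint8, red, green, blue); there is no depth.
- optics.camera_info(name): a dict with "fx", "fy", "cx", "cy" (pixels), "R" (3x3) and "t" (3): a world point X has camera coordinates R X + t. Camera axes: x right, y down, z forward; pixel columns grow to the right and rows downward; lengths in m; the calibration is good to about 2 mm. A picture is of the moment at which its call begins: read the wrist's pose just before it. camera_info takes no time and is no camera call; for the wrist camera it gives the pose at the moment of the call.
- ticket.job_done(): hands the job in; it is judged then, once.
Trained networks look in the newest picture that a camera, given by its name, has taken for a name from the list of things; names that differ only in an ending like _2 or _b are one class to them, and where a whole thing is asked for, a point or a joint stands for the part that bears it (a point fixed in the world has none). Each returns a list of dicts, best first, with "confidence" (0 to 1); they miss things now and then, are a little off and sometimes report something else, mostly with a low value. They report only what shows in the picture. A call takes as long as a camera call. They do not tell look-alikes from the thing itself.
- nets.boxes_of(camera, name): "bbox" ([centre column, centre row, width, height] in pixels, round what is visible of it).
- nets.outline_of(camera, name): "pixels" (384x512 bool, what is visible of it) and "bbox" ([centre column, centre row, width, height] in pixels, round what is visible of it).
The state is a dict: "time": time; "joint_pos": joint angles; "joint_vel": joint speeds; "joint_efforts": joint torques, N m; "tool_pos": TCP position; "tool_rot": TCP orientation; "contact_force": force on the tool from outside, world axes, zero at the start; "ft_torque": the same for the moment, N m; "gripper_width": opening from 0.0 (shut) to 1.0 (fully open); "grasp_force": force on a finger pad.
Only numpy, scipy, OpenCV 4.12 (cv2) and the standard library are available. Lean on these libraries where they do the work, as an engineer would, in place of code of your own. Each camera call takes 0.05 s, during which the arm holds its last target. There are 200 camera calls.

## Task

The thick rubber roller from the label printer is due for cleaning: pick it up off the bench and lay it in the cleaning cradle, with one of its steel shaft ends resting in each of the two V supports. It rolls when nudged, so do not let it roll away over the bench, and set it down rather than dropping it. Leave the thin roller lying where it is.

Things in the scene. Friction and masses are not known exactly. Their poses are not given: they have to be found in the camera images.
- thick_roller: The thicker of two printer rollers lying loose on the bench: black rubber barrel 28 mm in diameter, 88 mm long, with a steel shaft 8 mm in diameter sticking out 32 mm at each end (152 mm over all, 0.1 to 0.2 kg). It rolls if pushed from one side. Origin at its middle on its axis, 14 mm above the bench; x runs along the shaft, y and z turn as it rolls.
- thin_roller: A bystander: a roller of the same form and length, but its black rubber barrel is only 14 mm in diameter (shaft 8 mm, 152 mm long over all). It lies loose and rolls if pushed. Origin at its middle, on its axis (7 mm above the bench); its x axis runs along the shaft.
- cradle_seat (a point): Where the roller's middle belongs: a point midway between the cradle's two Vs, 45 mm above the bench, at the height of the roller's axis when its 8 mm shaft rests in both Vs. Axes as the cradle's: x along the roller's place, y across, z up. Beside it the space above the base is free for fingers.
- cradle: Cleaning cradle, fixed to the bench: flat grey base 150 x 56 mm, 8 mm thick, and two upright steel supports 8 mm thick, centred 58 mm either side of the middle along x (108 mm clear between). Each ends in a V open to the top: sides at 45 degrees, bottom 39 mm and tips 56 mm above the bench, mouth 34 mm wide. Origin under its centre, on the bench; x along the roller's place, z up.
Mind the look-alikes: they are no part of the job. Leave any blue look-alike of the cradle alone.

How it is judged:
By the outcome, as a careful person would: the job done as asked, in the order asked, and still so for the second after the job is handed in, with the robot touching nothing.
It also fails if it takes over 32 s, if anything falls off the work surface, if the arm or the gripper's body presses on something with over 40 N, if the wrist force passes 120 N, or if a joint passes its speed limit or range.

## Working session

There is one attempt and no reset: what is moved stays moved. The work goes in short steps, Python scripts to look and compute and a shell command to move; the robot and the scene stay as the last step left them, time stands still between calls to the robot, and variables do not carry over. Pictures are saved under pics/ and viewed, at most 11 in all, crops included, and the job is handed in when it is done.

```bash
mkdir -p pics; cat > h.py <<'E'
import numpy as np, cv2
from plant import state, optics, ticket, nets
def ray(ci,u,v):
    R=np.array(ci["R"]);t=np.array(ci["t"])
    d=R.T@np.array([(u-ci["cx"])/ci["fx"],(v-ci["cy"])/ci["fy"],1.]);return -R.T@t,d
def onz(ci,u,v,z):
    c,d=ray(ci,u,v);return c+d*(z-c[2])/d[2]
def proj(ci,X):
    p=np.array(ci["R"])@np.array(X)+np.array(ci["t"]);return [ci["fx"]*p[0]/p[2]+ci["cx"],ci["fy"]*p[1]/p[2]+ci["cy"]]
def save(n,im): cv2.imwrite("pics/"+n,cv2.cvtColor(im,cv2.COLOR_RGB2BGR))
E
python3 - <<'E'
from h import *
a=optics.grab_frame("top");b=optics.grab_frame("side")
save("top1.png",a)
save("side1.png",b)
for c in ["top","side"]:
  ci=optics.camera_info(c)
  print(c,{k:np.round(v,3).tolist() for k,v in ci.items()})
  for n in ["thick_roller","thin_roller","cradle"]:
    for d in nets.outline_of(c,n):
        m=d["pixels"].astype(np.uint8);ys,xs=np.nonzero(m)
        r=cv2.minAreaRect(np.stack([xs,ys],1).astype(np.float32))
        print(n,round(d["confidence"],2),np.round(d["bbox"],1),r, onz(ci,*r[0],0.01).round(3))
print(state())
E
```

```text
top {'fx': 382.863, 'fy': 382.863, 'cx': 255.654, 'cy': 192.822, 'R': [[-0.021, -1.0, -0.004], [-0.982, 0.022, -0.187], [0.187, -0.0, -0.982]], 't': [-0.056, 0.463, 1.174]}
thick_roller 0.52 [314.1 201.5  24.5  36.6] ((310.7752990722656, 201.64044189453125), (44.095916748046875, 8.267983436584473), 57.9946174621582) [ 0.435 -0.244  0.01 ]
thin_roller 0.45 [159.1 179.4   9.5  32.1] ((160.69810485839844, 179.44338989257812), (29.807241439819336, 4.120816707611084), 74.05460357666016) [0.519 0.246 0.01 ]
cradle 0.71 [243.  182.6  29.7  46.2] ((239.90000915527344, 181.70001220703125), (43.00697326660156, 17.076295852661133), 71.56504821777344) [ 0.506 -0.015  0.01 ]
cradle 0.69 [365.6 203.4  27.1  41.1] ((365.73529052734375, 202.44117736816406), (46.324310302734375, 18.67524528503418), 75.96376037597656) [ 0.428 -0.423  0.01 ]
side {'fx': 372.537, 'fy': 372.537, 'cx': 258.235, 'cy': 186.652, 'R': [[-0.98, -0.197, 0.022], [-0.098, 0.383, -0.918], [0.172, -0.902, -0.395]], 't': [0.453, 0.14, 0.797]}
thick_roller 0.52 [286.2 182.4  45.8  16.1] ((283.9588928222656, 184.10958862304688), (10.2
[... 213 characters left out ...]
8900183e+00,  5.27990863e-02,  1.61310411e+00, -2.34574393e-05,
        1.47599901e+00, -1.19000073e-01]), 'joint_vel': array([ 1.10099796e-03, -1.17827469e-03, -3.20292697e-03, -9.30842183e-06,
        1.10036428e-03,  4.93539456e-04]), 'joint_efforts': array([-7.18540068e-04, -3.93053913e+01, -3.69808638e+01, -1.28392749e-04,
        2.51299105e-03,  2.39672026e-06]), 'tool_pos': array([0.16232814, 0.60344019, 0.23112002]), 'tool_rot': array([-2.70398401e-05,  1.31018336e-01,  9.91379933e-01, -1.52841663e-04]), 'contact_force': array([ 0.41677696,  0.52752841, -0.05035769]), 'ft_torque': array([-0.0155167 , -0.06762983,  0.00817536]), 'grasp_force': 0.0, 'gripper_width': 0.999915918641532}
```

View pics/top1.png

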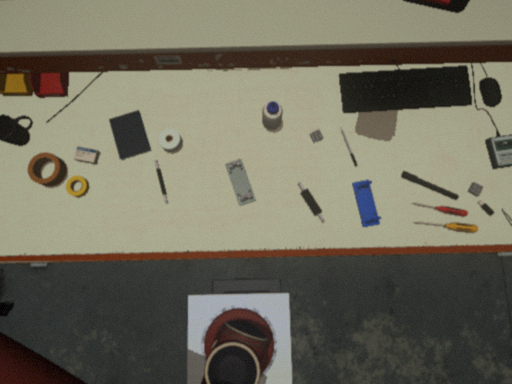

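View pics/side1.png

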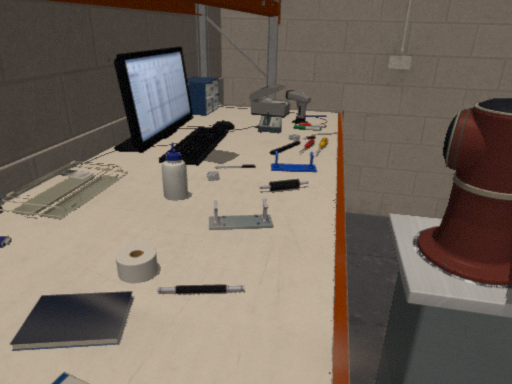

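In the top picture, the candidates for the roller are:
- the thick-barrelled roller at (311,202)
- the thin roller at (161,180)
- black or dark rods at (430,185) and (348,147), which are tools or pens

The grey cradle is at (240,182) and the blue look-alike at (366,203). I choose the roller at (311,202) and will check it in a crop.

```bash
python3 - <<'E'
from h import *
a=cv2.imread("pics/top1.png")
f=lambda u,v,w,h:cv2.resize(a[v-h:v+h,u-w:u+w],None,fx=9,fy=9,interpolation=cv2.INTER_CUBIC)
cv2.imwrite("pics/crop1.png",np.hstack([f(311,202,20,28),f(161,180,20,28)]))
ci=optics.camera_info("top")
for n,p,q,z in [("thick",(299,183),(323,221),.014),("cradle",(234,160),(247,204),.008)]:
    P,Q=onz(ci,*p,z),onz(ci,*q,z);d=P-Q;print(n,P,Q,(P+Q)/2,np.linalg.norm(d),np.degrees(np.arctan2(d[1],d[0])))
c=optics.camera_info("wrist");R=np.array(c["R"]);print("wrist cam",-R.T@c["t"],R[2],c["fx"],c["cx"],c["cy"])
from scipy.spatial.transform import Rotation as Ro
s=state();M=Ro.from_quat(np.roll(s["tool_rot"],-1)).as_matrix();print(M)
for X in [(.437,-.245,.25)]: print(M.T@(np.array(X)-s["tool_pos"])/.8)
E
```

```text
thick [ 0.49652317 -0.20820665  0.014     ] [ 0.37011421 -0.27992238  0.014     ] [ 0.43331869 -0.24406452  0.014     ] 0.1453353822920284 29.56758975122801
cradle [0.58083282 0.00399792 0.008     ] [ 0.43163861 -0.0367573   0.008     ] [ 0.50623572 -0.01637969  0.008     ] 0.15466059471147062 15.278670471644107
wrist cam [0.08569254 0.62278278 0.37308739] [ 0.29839198 -0.08106926 -0.95099422] 300.02700216164357 259.06556582485047 200.1795772510601
[[-9.65668390e-01  2.59777889e-01 -9.36636304e-05]
 [ 2.59777906e-01  9.65668345e-01 -2.95962886e-04]
 [ 1.35633890e-05 -3.10133746e-04 -9.99999952e-01]]
[-0.60705962 -0.93495501 -0.02331824]
```

View pics/crop1.png

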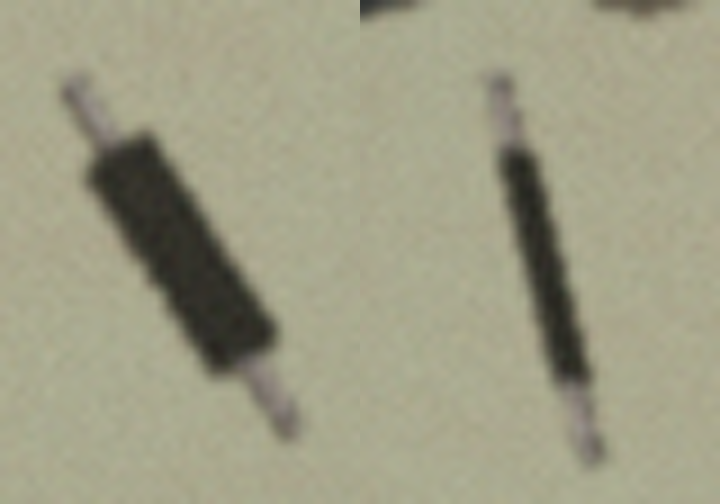

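The crop confirms it: the left item at (311,202) has the thick barrel and pale shaft ends, and the right item at (161,180) is the thin one. Now I'll move towards it.

```bash
cat > go.py <<'E'
import sys
from h import *
from scipy.spatial.transform import Rotation as Ro
# target x y z yaw(deg, tool x axis), prints rows numbers relative to the measured pose
s=state();M=Ro.from_quat(np.roll(s["tool_rot"],-1)).as_matrix()
x,y,z,w=map(float,sys.argv[1:5]);w=np.radians(w)
T=np.array([[np.cos(w),np.sin(w),0],[np.sin(w),-np.cos(w),0],[0,0,-1]])
print("shift",(M.T@(np.array([x,y,z])-s["tool_pos"])/.8).round(4),"turn",(Ro.from_matrix(M.T@T).as_rotvec()/1.5).round(4),s["time"],s["joint_pos"].round(2))
E
R='{"dx":-0.274,"dy":-0.163,"dz":-0.049,"rz":0.393}'
python3 -m inch '[{"dx":-0.274,"dy":-0.163,"dz":-0.049,"rz":0.393},{"dx":-0.274,"dy":-0.163,"dz":-0.049,"rz":0.393},{"dx":-0.274,"dy":-0.163,"dz":-0.049,"rz":0.393},{"dx":-0.274,"dy":-0.163,"dz":-0.049,"rz":0.393},{"dx":-0.274,"dy":-0.163,"dz":-0.049,"rz":0.393}]'
python3 go.py .46 .2 .27 97
```

```text
shift [-0.4903 -0.3903 -0.0485] turn [-2.000e-04  1.000e-04  7.906e-01] 0.4 [ 1.19  0.05  1.61 -0.    1.48 -0.12]validation failed for argument at $[0]...
```

```bash
python3 -m inch '[{"dx":-0.274,"dy":-0.163,"dz":-0.049,"rx":0,"ry":0,"rz":0.393},{"dx":-0.274,"dy":-0.163,"dz":-0.049,"rx":0,"ry":0,"rz":0.393},{"dx":-0.274,"dy":-0.163,"dz":-0.049,"rx":0,"ry":0,"rz":0.393},{"dx":-0.274,"dy":-0.163,"dz":-0.049,"rx":0,"ry":0,"rz":0.393},{"dx":-0.274,"dy":-0.163,"dz":-0.049,"rx":0,"ry":0,"rz":0.393}]'
python3 go.py .46 .2 .27 97
```

```text
time: 0.9
tool_pos: [0.3356, 0.4249, 0.2698]
tool_rot: [0.0, 0.414, 0.91, 0.0]
contact_force: [0.8, 0.6, -0.3]
gripper_width: 1.002
grasp_force: 0.0
shift [-3.141e-01 -6.740e-02 -3.000e-04] turn [ 5.000e-04 -1.000e-04  3.963e-01] 0.9 [ 0.76 -0.17  1.76 -0.    1.55  0.05]
```

```bash
python3 -m inch '[{"dx":-0.3,"dy":-0.064,"dz":0,"rx":0,"ry":0,"rz":0.39},{"dx":-0.3,"dy":-0.064,"dz":0,"rx":0,"ry":0,"rz":0.39},{"dx":-0.3,"dy":-0.064,"dz":0,"rx":0,"ry":0,"rz":0.39},{"dx":-0.3,"dy":-0.064,"dz":0,"rx":0,"ry":0,"rz":0.39},{"dx":-0.3,"dy":-0.064,"dz":0,"rx":0,"ry":0,"rz":0.39}]'
python3 go.py .47 -.02 .27 63
```

```text
time: 1.4
tool_pos: [0.4548, 0.2099, 0.2696]
tool_rot: [0.0, 0.659, 0.752, 0.0]
contact_force: [-0.0, 0.4, -0.5]
gripper_width: 1.0
grasp_force: 0.0
shift [-0.2874 -0.0186 -0.0005] turn [ 6.000e-04 -2.000e-04  4.014e-01] 1.4 [ 0.28 -0.27  1.85 -0.    1.56  0.15]
```

```bash
python3 -m inch '[{"dx":-0.287,"dy":-0.018,"dz":0,"rx":0,"ry":0,"rz":0.39},{"dx":-0.287,"dy":-0.018,"dz":0,"rx":0,"ry":0,"rz":0.39},{"dx":-0.287,"dy":-0.018,"dz":0,"rx":0,"ry":0,"rz":0.39},{"dx":-0.287,"dy":-0.018,"dz":0,"rx":0,"ry":0,"rz":0.39},{"dx":-0.287,"dy":-0.018,"dz":0,"rx":0,"ry":0,"rz":0.39}]'
python3 go.py .435 -.244 .25 29.6
python3 - <<'E'
from h import *
ci=optics.camera_info("wrist")
save("w1.png",optics.grab_frame("wrist"))
for d in nets.outline_of("wrist","cradle"): print(d["confidence"],d["bbox"])
print(proj(ci,(.506,-.016,0)),state()["tool_pos"])
E
```

```text
time: 1.9
tool_pos: [0.4701, -0.0205, 0.2696]
tool_rot: [0.001, 0.849, 0.529, 0.0]
contact_force: [0.1, 0.8, 0.1]
gripper_width: 0.997
grasp_force: 0.0
shift [-0.2701  0.0837  0.0247] turn [8.000e-04 1.000e-04 3.985e-01] 1.9 [-0.2  -0.35  1.91 -0.    1.58  0.25]
0.66 [283.9, 142.1, 103.4, 104.1]
0.6 [339.2, 360.2, 22.1, 10.6]
[np.float64(280.5248449676743), np.float64(147.39371502168024)] [ 0.47035101 -0.02066992  0.26942144]
```

View pics/w1.png

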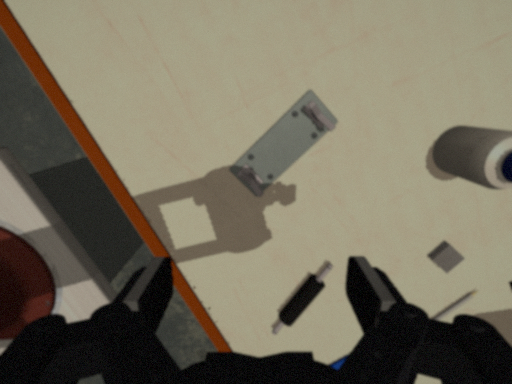

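The wrist view shows the grey cradle at (284,142), the thick roller at (302,297) and the thin roller out of view. I'll enlarge it to measure.

```bash
python3 - <<'E'
import cv2,numpy as np
a=cv2.imread("pics/w1.png")
f=lambda u,v:cv2.resize(a[v:v+110,u:u+130],None,fx=5,fy=5,interpolation=cv2.INTER_CUBIC)
cv2.imwrite("pics/crop2.png",f(220,85))
E
python3 -m inch '[{"dx":-0.27,"dy":0.084,"dz":0.025,"rx":0,"ry":0,"rz":0.398},{"dx":-0.27,"dy":0.084,"dz":0.025,"rx":0,"ry":0,"rz":0.398},{"dx":-0.27,"dy":0.084,"dz":0.025,"rx":0,"ry":0,"rz":0.398},{"dx":-0.27,"dy":0.084,"dz":0.025,"rx":0,"ry":0,"rz":0.398},{"dx":-0.27,"dy":0.084,"dz":0.025,"rx":0,"ry":0,"rz":0.398}]'
python3 - <<'E'
from h import *
ci=optics.camera_info("wrist");im=optics.grab_frame("wrist");save("w2.png",im)
for d in nets.outline_of("wrist","thick_roller"):
    m=d["pixels"].astype(np.uint8);ys,xs=np.nonzero(m);print(d["confidence"],d["bbox"],m.sum())
    r=cv2.fitLine(np.stack([xs,ys],1).astype(np.float32),2,0,.01,.01).ravel()
    P=[onz(ci,*(r[2:]+k*r[:2]*30),.014) for k in(-1,1)];e=P[1]-P[0];print(onz(ci,xs.mean(),ys.mean(),.014),np.degrees(np.arctan2(e[1],e[0])))
np.savez("ci2.npz",**ci);print({k:np.round(v,4).tolist() for k,v in ci.items()})
E
```

```text
time: 2.5
tool_pos: [0.4359, -0.2432, 0.249]
tool_rot: [0.0, 0.967, 0.256, -0.0]
contact_force: [-0.0, 0.2, -0.5]
gripper_width: 0.998
grasp_force: 0.0
0.85 [257.9, 164.3, 22.8, 118.6] 1785
[ 0.43601506 -0.24151306  0.014     ] -149.99903007855946
{'fx': 300.027, 'fy': 300.027, 'cx': 259.0656, 'cy': 200.1796, 'R': [[0.4952, -0.8688, 0.0009], [-0.8265, -0.4708, 0.3087], [-0.2678, -0.1536, -0.9511]], 't': [-0.4285, 0.1996, 0.4754]}
```

View pics/crop2.png

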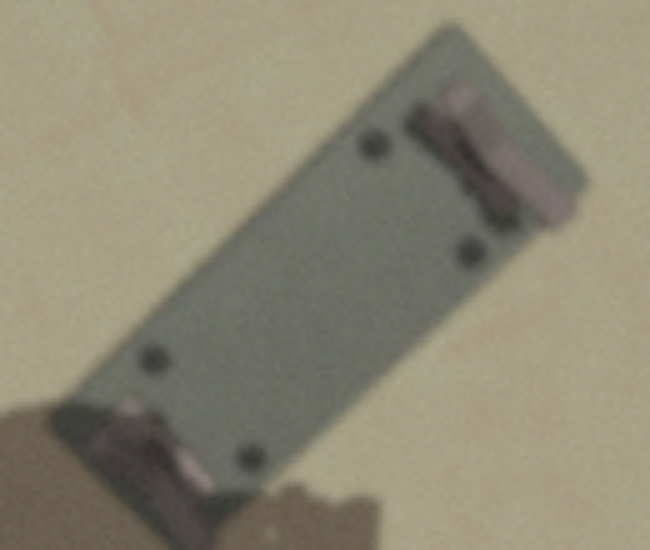

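View pics/w2.png

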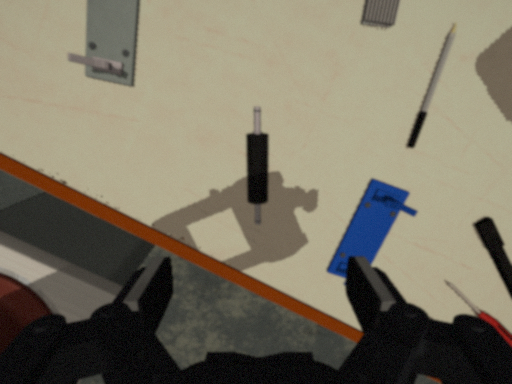

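The wrist view now shows the roller upright at (258,164), tips at (257,107) and (258,222), with the blue look-alike off at (370,225). In the cradle crop, the base corners are at about (452,22), (590,182), (55,415) px and the support tops show clearly.

```bash
python3 - <<'E'
from h import *
ci=dict(np.load("ci2.npz"))
A=onz(ci,257,107.,.014);B=onz(ci,258,222.5,.014);print((A+B)/2,np.linalg.norm(A-B),np.degrees(np.arctan2(*(A-B)[1::-1])))
# dark barrel in image
im=cv2.imread("pics/w2.png",0)[120:215,235:280]
ys,xs=np.nonzero(im<45);print(ys.min()+120,ys.max()+120,xs.min()+235,xs.max()+235,np.median(xs)+235)
C=[onz(ci,u,v,.014) for u,v in((257,134),(258,203))];print((C[0]+C[1])/2)
E
python3 go.py .436 -.2415 .12 30
```

```text
[ 0.43462849 -0.24320475  0.014     ] 0.14930527013780137 30.0812230762173
134 203 248 267 257.0
[ 0.43290325 -0.24416684  0.014     ]
shift [ 0.0011 -0.0015  0.1609] turn [-0.0005  0.0004 -0.0033] 2.6 [-0.66 -0.26  1.88 -0.    1.53  0.39]
```

```bash
python3 -m inch '[{"dx":-0.001,"dy":0,"dz":0.06,"rx":0,"ry":0,"rz":-0.003},{"dx":-0.001,"dy":0,"dz":0.12,"rx":0,"ry":0,"rz":-0.003},{"dx":-0.001,"dy":0,"dz":0.18,"rx":0,"ry":0,"rz":-0.003},{"dx":-0.001,"dy":0,"dz":0.23,"rx":0,"ry":0,"rz":-0.003},{"dx":-0.001,"dy":0,"dz":0.25,"rx":0,"ry":0,"rz":-0.003}]'
python3 go.py .4345 -.243 .002 30
python3 - <<'E'
from h import *
s=state();ci=optics.camera_info("wrist");im=optics.grab_frame("wrist");save("w3.png",im)
a=(.4345,-.243,.014);c,q=np.cos(np.pi/6),.5
for k in(-.044,0,.044):print(proj(ci,(a[0]+k*c,a[1]+k*q,.014)))
E
```

```text
time: 3.1
tool_pos: [0.4337, -0.2377, 0.0446]
tool_rot: [-0.003, 0.965, 0.261, -0.002]
contact_force: [-0.9, -0.1, -0.0]
gripper_width: 1.0
grasp_force: 0.0
shift [-0.0024  0.0066  0.0532] turn [-0.005   0.0016  0.0034] 3.1 [-0.65 -0.06  2.05  0.    1.15  0.39]
[np.float64(264.83421626126056), np.float64(296.3409553826835)]
[np.float64(265.6041222907908), np.float64(236.85617065490325)]
[np.float64(266.4942278902432), np.float64(168.0844791268896)]
```

View pics/w3.png

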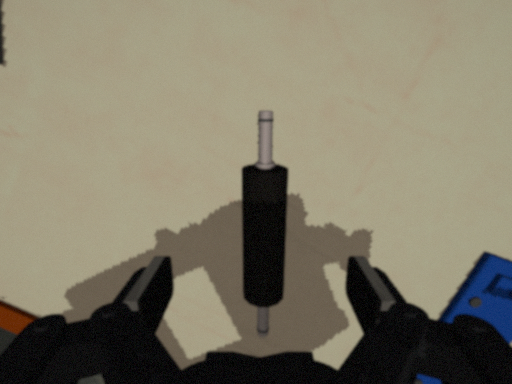

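The roller barrel is centred at (264,237), within 2 px of the prediction and midway between the fingers.

```bash
python3 go.py .4345 -.243 .002 30; python3 -m inch '[{"dx":0,"dy":0,"dz":0,"rx":0,"ry":0,"rz":0}]'; python3 go.py .4345 -.243 .002 30
```

```text
shift [-0.0019  0.0075  0.0518] turn [-0.0062  0.0021  0.0034] 3.15 [-0.65 -0.06  2.06  0.    1.15  0.39]
time: 3.25
tool_pos: [0.4357, -0.2397, 0.0484]
tool_rot: [-0.001, 0.965, 0.261, -0.001]
contact_force: [0.2, -0.6, 0.6]
gripper_width: 1.001
grasp_force: 0.0
shift [-0.0033  0.003   0.058 ] turn [-0.0018  0.0004  0.0033] 3.25 [-0.65 -0.06  2.05  0.    1.15  0.39]
```

```bash
python3 -m inch '[{"dx":0,"dy":0,"dz":0.02,"rx":0,"ry":0,"rz":0},{"dx":0,"dy":0,"dz":0.04,"rx":0,"ry":0,"rz":0},{"dx":0,"dy":0,"dz":0.045,"rx":0,"ry":0,"rz":0},{"dx":0,"dy":0,"dz":0.045,"rx":0,"ry":0,"rz":0},{"dx":0,"dy":0,"dz":0.045,"rx":0,"ry":0,"rz":0}]'; python3 go.py .4345 -.243 .002 30
```

```text
time: 3.75
tool_pos: [0.437, -0.2421, 0.015]
tool_rot: [0.001, 0.965, 0.261, 0.001]
contact_force: [0.1, 0.1, -0.0]
gripper_width: 1.003
grasp_force: 0.0
shift [-0.0033 -0.0006  0.0162] turn [ 0.0017 -0.0008  0.0024] 3.75 [-0.65 -0.    2.06  0.    1.08  0.39]
```

Close in the last stretch, then shut the fingers.

```bash
python3 -m inch '[{"dx":-0.003,"dy":0,"dz":0.008,"rx":0,"ry":0,"rz":0},{"dx":-0.003,"dy":0,"dz":0.015,"rx":0,"ry":0,"rz":0},{"dx":-0.003,"dy":0,"dz":0.015,"rx":0,"ry":0,"rz":0}]'
python3 -m inch '[{"dx":0,"dy":0,"dz":0,"rx":0,"ry":0,"rz":0},{"dx":0,"dy":0,"dz":0,"rx":0,"ry":0,"rz":0},{"dx":0,"dy":0,"dz":0,"rx":0,"ry":0,"rz":0},{"dx":0,"dy":0,"dz":0,"rx":0,"ry":0,"rz":0},{"dx":0,"dy":0,"dz":0,"rx":0,"ry":0,"rz":0}]' -1
```

```text
time: 4.05
tool_pos: [0.4331, -0.2423, 0.0004]
tool_rot: [-0.001, 0.966, 0.26, -0.001]
contact_force: [-0.7, -0.3, -0.6]
gripper_width: 0.994
grasp_force: 0.0
time: 4.55
tool_pos: [0.4341, -0.243, 0.0017]
tool_rot: [0.0, 0.966, 0.26, 0.0]
contact_force: [0.3, 0.0, 1.5]
gripper_width: 0.306
grasp_force: 59.0
```

Grasped at 59 N. Lift.

```bash
python3 -m inch '[{"dx":0,"dy":0,"dz":-0.02,"rx":0,"ry":0,"rz":0},{"dx":0,"dy":0,"dz":-0.08,"rx":0,"ry":0,"rz":0},{"dx":0,"dy":0,"dz":-0.14,"rx":0,"ry":0,"rz":0},{"dx":0,"dy":0,"dz":-0.2,"rx":0,"ry":0,"rz":0},{"dx":0,"dy":0,"dz":-0.25,"rx":0,"ry":0,"rz":0}]'
python3 go.py .45 -.06 .22 15.2
```

```text
time: 5.05
tool_pos: [0.4339, -0.2428, 0.2038]
tool_rot: [0.001, 0.966, 0.26, 0.001]
contact_force: [0.7, -0.8, -1.9]
gripper_width: 0.306
grasp_force: 59.3
shift [ 0.1323 -0.1873 -0.0204] turn [ 0.001  -0.0006  0.1744] 5.05 [-0.66 -0.24  1.94  0.    1.45  0.38]
```

```bash
python3 -m inch '[{"dx":0.033,"dy":-0.047,"dz":-0.02,"rx":0,"ry":0,"rz":0.05},{"dx":0.066,"dy":-0.094,"dz":-0.02,"rx":0,"ry":0,"rz":0.1},{"dx":0.1,"dy":-0.14,"dz":-0.02,"rx":0,"ry":0,"rz":0.15},{"dx":0.132,"dy":-0.187,"dz":-0.02,"rx":0,"ry":0,"rz":0.175},{"dx":0.132,"dy":-0.187,"dz":-0.02,"rx":0,"ry":0,"rz":0.175}]'
python3 -m inch '[{"dx":0,"dy":0,"dz":0,"rx":0,"ry":0,"rz":0},{"dx":0,"dy":0,"dz":0,"rx":0,"ry":0,"rz":0},{"dx":0,"dy":0,"dz":0,"rx":0,"ry":0,"rz":0}]'
python3 - <<'E'
from h import *
ci=optics.camera_info("wrist");im=optics.grab_frame("wrist");save("w4.png",im);np.savez("ci4.npz",**ci)
b=optics.grab_frame("side");save("side2.png",b)
a=cv2.imread("pics/w4.png");cv2.imwrite("pics/w4b.png",cv2.resize(a,(800,600),interpolation=cv2.INTER_CUBIC))
E
```

```text
time: 5.55
tool_pos: [0.4495, -0.0559, 0.2167]
tool_rot: [-0.001, 0.991, 0.135, -0.0]
contact_force: [-0.2, -0.9, -1.2]
gripper_width: 0.31
grasp_force: 59.7
time: 5.85
tool_pos: [0.4497, -0.0615, 0.217]
tool_rot: [0.0, 0.991, 0.131, -0.0]
contact_force: [0.4, -0.9, -1.0]
gripper_width: 0.305
grasp_force: 59.7
```

View pics/w4b.png

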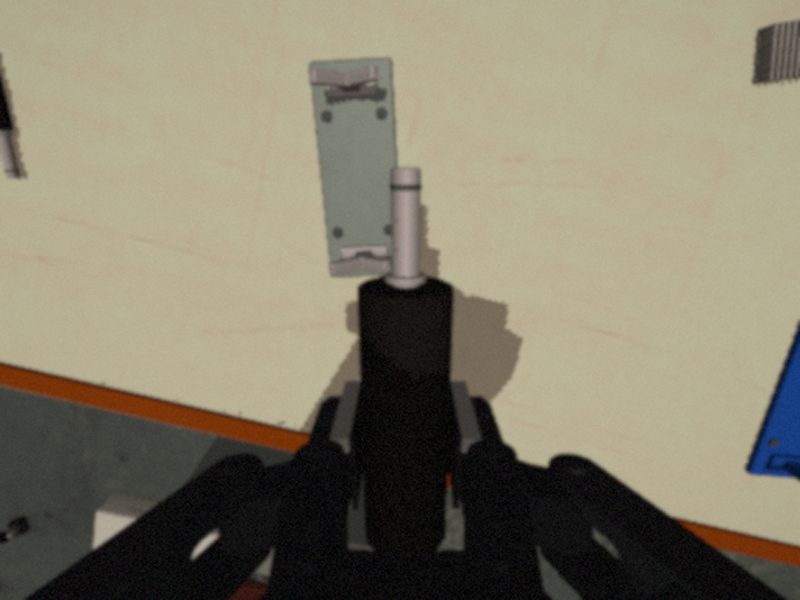

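The view shows the roller held between the pads with its tip at (405,168). The grey cradle is ahead with bolts at (327,117), (381,114), (338,233) and (389,230), and Vs near (347,88) and (362,255), all in the 800-px image.

```bash
python3 - <<'E'
from h import *
from scipy.optimize import least_squares
ci=dict(np.load("ci4.npz"));k=1/1.5625
B=[onz(ci,u*k,v*k,.008) for u,v in((327,117),(381,114),(389,230),(338,233))]
print(np.array(B).round(4),"bolt mean",np.mean(B,0))
for i,j in((0,3),(1,2)):
    d=B[i]-B[j];print(np.linalg.norm(d),np.degrees(np.arctan2(d[1],d[0])))
print("V far/near z=.041",onz(ci,347*k,88*k,.041),onz(ci,362*k,255*k,.041))
obs=[((.075,.028,.008),(309,62)),((.075,-.028,.008),(391,57)),((-.075,.028,.008),(330,269))]
def f(p):
    c,s=np.cos(p[2]),np.sin(p[2]);r=[]
    for X,uv in obs:
        q=proj(ci,(p[0]+c*X[0]-s*X[1],p[1]+s*X[0]+c*X[1],X[2]));r+=[q[0]-uv[0]*k,q[1]-uv[1]*k]
    return r
r=least_squares(f,[.506,-.016,.265]);print("corner fit",r.x[:2],np.degrees(r.x[2]),r.fun.round(1))
s=state();print(s["tool_pos"])
z=s["tool_pos"][2]+.0123
A=onz(ci,405*k,168*k,z);C=onz(ci,405*k,283*k,z);d=A-C;w=np.arctan2(d[1],d[0])
print("tip",A,"barrelend",C,np.degrees(w),np.linalg.norm(d),"mid from tip",A-.076*np.array([np.cos(w),np.sin(w),0]))
p=r.x;c,sn=np.cos(p[2]),np.sin(p[2])
print([np.array(proj(ci,(p[0]+c*x,p[1]+sn*x,.039)))/k for x in(.058,-.058)])
E
```

```text
[[ 0.5398  0.0171  0.008 ]
 [ 0.5514 -0.0186  0.008 ]
 [ 0.4755 -0.0438  0.008 ]
 [ 0.4635 -0.0077  0.008 ]] bolt mean [ 0.50757527 -0.01325933  0.008     ]
0.0802051933080883 17.956447020548147
0.07994166961394897 18.400455328450366
V far/near z=.041 [0.55794702 0.00305317 0.041     ] [ 0.45898152 -0.03005633  0.041     ]
corner fit [ 0.50894544 -0.01261643] 17.446069976176034 [-0.3 -2.2  0.7 -1.5 -0.5  5. ]
[ 0.44977835 -0.06144871  0.2171443 ]
tip [ 0.52422789 -0.04283575  0.2294443 ] barrelend [ 0.49402359 -0.05094844  0.2294443 ] 15.034448653325894 0.031274833027466975 mid from tip [ 0.45082937 -0.06255013  0.2294443 ]
[array([346.94191946,  76.78664319]), array([360.37943062, 261.82826499])]
```

```bash
python3 go.py .507 -.0125 .12 18.2
```

```text
shift [ 0.085  -0.0405  0.1214] turn [-0.0001  0.0002 -0.037 ] 5.95 [-0.3  -0.37  2.01 -0.    1.5   1.01]
```

```bash
python3 -m inch '[{"dx":0.04,"dy":-0.02,"dz":0.03,"rx":0,"ry":0,"rz":-0.02},{"dx":0.08,"dy":-0.04,"dz":0.06,"rx":0,"ry":0,"rz":-0.037},{"dx":0.085,"dy":-0.0405,"dz":0.1,"rx":0,"ry":0,"rz":-0.037},{"dx":0.085,"dy":-0.0405,"dz":0.121,"rx":0,"ry":0,"rz":-0.037},{"dx":0.085,"dy":-0.0405,"dz":0.121,"rx":0,"ry":0,"rz":-0.037}]'
python3 -m inch '[{"dx":0,"dy":0,"dz":0,"rx":0,"ry":0,"rz":0},{"dx":0,"dy":0,"dz":0,"rx":0,"ry":0,"rz":0},{"dx":0,"dy":0,"dz":0,"rx":0,"ry":0,"rz":0}]'
python3 - <<'E'
from h import *
ci=optics.camera_info("wrist");im=optics.grab_frame("wrist");np.savez("ci5.npz",**ci)
b=optics.grab_frame("side");save("side3.png",b);save("w5.png",im)
x=cv2.resize(im[0:250,130:400],None,fx=1.5,fy=1.5,interpolation=cv2.INTER_CUBIC)
y=cv2.resize(b[160:260,180:300],(390,375),interpolation=cv2.INTER_CUBIC)
save("mix.png",np.hstack([x,y]))
E
python3 go.py .507 -.0125 .06 18.2
```

```text
time: 6.45
tool_pos: [0.5047, -0.0115, 0.1168]
tool_rot: [-0.001, 0.987, 0.159, -0.004]
contact_force: [0.0, 0.2, -1.7]
gripper_width: 0.305
grasp_force: 59.8
time: 6.75
tool_pos: [0.5081, -0.0118, 0.1224]
tool_rot: [0.001, 0.987, 0.159, 0.002]
contact_force: [0.1, 0.5, -1.2]
gripper_width: 0.305
grasp_force: 59.8
shift [-0.0014  0.0007  0.0773] turn [ 0.0007 -0.0014  0.0012] 6.85 [-0.17 -0.14  1.99  0.    1.29  1.08]
```

View pics/mix.png

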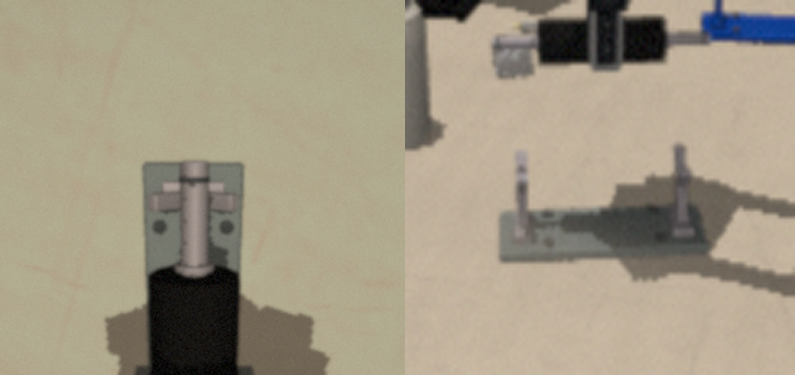

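The shaft (x=194) is centred on the far V plate (152–237) and between the bolts (160, 227). In the side view the barrel (538–665) is centred between the supports (521, 680), so I can descend.

```bash
python3 -m inch '[{"dx":0,"dy":0,"dz":0.025,"rx":0,"ry":0,"rz":0},{"dx":0,"dy":0,"dz":0.05,"rx":0,"ry":0,"rz":0},{"dx":0,"dy":0,"dz":0.075,"rx":0,"ry":0,"rz":0},{"dx":0,"dy":0,"dz":0.09,"rx":0,"ry":0,"rz":0},{"dx":0,"dy":0,"dz":0.09,"rx":0,"ry":0,"rz":0}]'
python3 -m inch '[{"dx":0,"dy":0,"dz":0,"rx":0,"ry":0,"rz":0},{"dx":0,"dy":0,"dz":0,"rx":0,"ry":0,"rz":0},{"dx":0,"dy":0,"dz":0,"rx":0,"ry":0,"rz":0}]'
python3 go.py .507 -.0125 .033 18.2
```

```text
time: 7.35
tool_pos: [0.5056, -0.0111, 0.0469]
tool_rot: [-0.001, 0.987, 0.159, -0.002]
contact_force: [-0.5, 1.1, -1.2]
gripper_width: 0.304
grasp_force: 59.8
time: 7.65
tool_pos: [0.5081, -0.0115, 0.0498]
tool_rot: [0.0, 0.987, 0.159, 0.001]
contact_force: [0.4, -1.0, -1.0]
gripper_width: 0.3
grasp_force: 59.8
shift [-0.0017  0.0008  0.021 ] turn [ 0.0008 -0.0014  0.0015] 7.65 [-0.17 -0.04  2.03 -0.    1.15  1.08]
```

```bash
python3 -m inch '[{"dx":-0.001,"dy":0,"dz":0.005,"rx":0,"ry":0,"rz":0},{"dx":-0.001,"dy":0,"dz":0.01,"rx":0,"ry":0,"rz":0},{"dx":-0.001,"dy":0,"dz":0.015,"rx":0,"ry":0,"rz":0},{"dx":-0.001,"dy":0,"dz":0.0165,"rx":0,"ry":0,"rz":0},{"dx":-0.001,"dy":0,"dz":0.0165,"rx":0,"ry":0,"rz":0}]'
python3 -m inch '[{"dx":0,"dy":0,"dz":0.001,"rx":0,"ry":0,"rz":0},{"dx":0,"dy":0,"dz":0.001,"rx":0,"ry":0,"rz":0}]'
python3 -m inch '[{"dx":0,"dy":0,"dz":0.001,"rx":0,"ry":0,"rz":0},{"dx":0,"dy":0,"dz":0.001,"rx":0,"ry":0,"rz":0}]'
```

```text
time: 8.15
tool_pos: [0.5059, -0.0115, 0.0347]
tool_rot: [-0.0, 0.987, 0.159, -0.0]
contact_force: [0.6, 0.3, -1.9]
gripper_width: 0.308
grasp_force: 59.8
time: 8.35
tool_pos: [0.5063, -0.0116, 0.0345]
tool_rot: [0.0, 0.987, 0.159, 0.0]
contact_force: [0.5, 0.1, -2.2]
gripper_width: 0.308
grasp_force: 59.8
time: 8.55
tool_pos: [0.5063, -0.0116, 0.0337]
tool_rot: [0.0, 0.987, 0.159, 0.0]
contact_force: [0.2, 0.0, -1.6]
gripper_width: 0.305
grasp_force: 59.8
```

```bash
python3 -m inch '[{"dx":0,"dy":0,"dz":0.001,"rx":0,"ry":0,"rz":0},{"dx":0,"dy":0,"dz":0.001,"rx":0,"ry":0,"rz":0}]'
python3 -m inch '[{"dx":0,"dy":0,"dz":0.001,"rx":0,"ry":0,"rz":0},{"dx":0,"dy":0,"dz":0.001,"rx":0,"ry":0,"rz":0}]'
```

```text
time: 8.75
tool_pos: [0.5064, -0.0116, 0.033]
tool_rot: [0.0, 0.987, 0.159, 0.0]
contact_force: [-0.5, -0.6, -1.8]
gripper_width: 0.306
grasp_force: 59.8
time: 8.95
tool_pos: [0.5066, -0.0117, 0.0327]
tool_rot: [0.0, 0.987, 0.159, 0.0]
contact_force: [-2.3, -0.2, 2.8]
gripper_width: 0.306
grasp_force: 60.3
```

```bash
python3 -m inch '[{"dx":0,"dy":0,"dz":0.0006,"rx":0,"ry":0,"rz":0},{"dx":0,"dy":0,"dz":0.0006,"rx":0,"ry":0,"rz":0}]'
python3 - <<'E'
from h import *
b=optics.grab_frame("side");save("side4.png",b);im=optics.grab_frame("wrist")
x=cv2.resize(im[0:250,130:400],None,fx=1.5,fy=1.5,interpolation=cv2.INTER_CUBIC)
y=cv2.resize(b[160:260,180:300],(390,375),interpolation=cv2.INTER_CUBIC)
save("mix2.png",np.hstack([x,y]))
E
```

```text
time: 9.15
tool_pos: [0.5066, -0.0117, 0.0326]
tool_rot: [0.0, 0.987, 0.159, 0.0]
contact_force: [-3.6, -0.7, 5.3]
gripper_width: 0.306
grasp_force: 60.6
```

View pics/mix2.png

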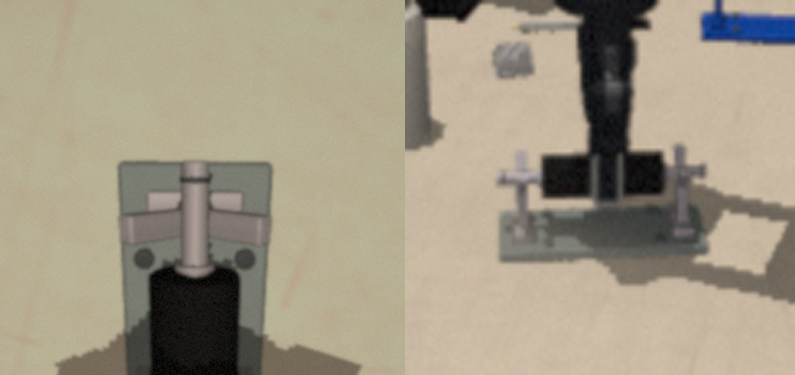

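The shaft lies in the far V at (195,215), and in the side view both shaft ends sit in the supports. The contact force is about 7 N upward. Release and retreat.

```bash
python3 -m inch '[{"dx":0,"dy":0,"dz":0,"rx":0,"ry":0,"rz":0},{"dx":0,"dy":0,"dz":0,"rx":0,"ry":0,"rz":0},{"dx":0,"dy":0,"dz":0,"rx":0,"ry":0,"rz":0},{"dx":0,"dy":0,"dz":0,"rx":0,"ry":0,"rz":0},{"dx":0,"dy":0,"dz":0,"rx":0,"ry":0,"rz":0}]' 0.8
python3 -m inch '[{"dx":0,"dy":0,"dz":-0.02,"rx":0,"ry":0,"rz":0},{"dx":0,"dy":0,"dz":-0.06,"rx":0,"ry":0,"rz":0},{"dx":0,"dy":0,"dz":-0.12,"rx":0,"ry":0,"rz":0},{"dx":0,"dy":0,"dz":-0.18,"rx":0,"ry":0,"rz":0},{"dx":0,"dy":0,"dz":-0.22,"rx":0,"ry":0,"rz":0}]'
python3 -m inch '[{"dx":0,"dy":0,"dz":0,"rx":0,"ry":0,"rz":0},{"dx":0,"dy":0,"dz":0,"rx":0,"ry":0,"rz":0},{"dx":0,"dy":0,"dz":0,"rx":0,"ry":0,"rz":0}]'
python3 - <<'E'
from h import *
b=optics.grab_frame("side");im=optics.grab_frame("wrist")
x=cv2.resize(im[100:350,130:400],None,fx=1.5,fy=1.5,interpolation=cv2.INTER_CUBIC)
y=cv2.resize(b[160:260,180:300],(390,375),interpolation=cv2.INTER_CUBIC)
save("mix3.png",np.hstack([x,y]))
E
```

```text
time: 9.75
tool_pos: [0.5062, -0.0116, 0.0314]
tool_rot: [-0.0, 0.987, 0.159, -0.0]
contact_force: [-0.6, -0.9, 0.5]
gripper_width: 0.902
grasp_force: 0.0
time: 10.25
tool_pos: [0.5074, -0.0117, 0.2117]
tool_rot: [0.001, 0.987, 0.159, 0.002]
contact_force: [1.3, 0.1, -0.8]
gripper_width: 0.898
grasp_force: 0.0
time: 10.55
tool_pos: [0.5053, -0.0114, 0.2058]
tool_rot: [-0.0, 0.987, 0.159, -0.001]
contact_force: [0.6, -0.7, -1.1]
gripper_width: 0.902
grasp_force: 0.0
```

View pics/mix3.png

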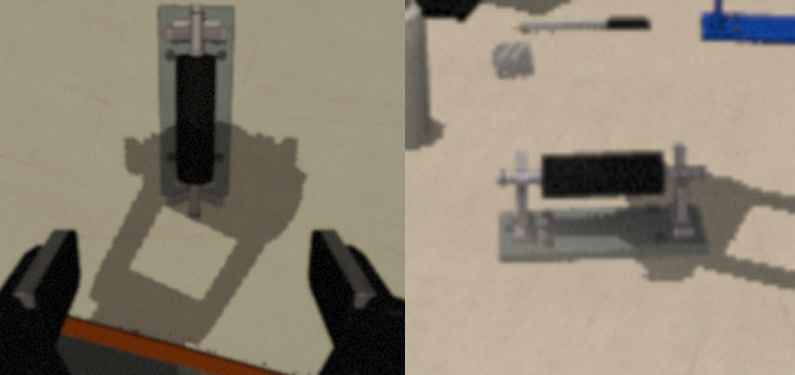

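The roller rests in both Vs with its barrel at (195,120) on the left and (602,175) on the right, and the gripper is clear.

```bash
python3 -c "
from plant import ticket;print(ticket.job_done())"
```

```text
the job is handed in; nothing more can be done
None
```

The thick roller is lying in the grey cleaning cradle with a shaft end in each V, the gripper is clear, the thin roller and the blue look-alike were not touched, and the job was handed in at about 10.7 s.

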